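# Candle a half-bottle over the cellar lamp

## Robot

A 6-joint arm with a two-finger parallel gripper is mounted at the origin on the work surface. World frame = base frame: x ahead of the robot, y to its left, z up, the work surface at z = 0. Lengths are in m, angles in degrees, forces in N, time in s.
With the tool pointing down it reaches from about 0.325 to 0.775 m from the base axis. Payload 5.5 kg.
Tool frame: the origin (TCP) lies at the centre of the arm's flange, where the gripper is bolted on; the fingertips stand 182 mm ahead of it and the grasp point (between the pads) lies 163 mm ahead of it; z points along the fingers, y is the line along which they close (so a half turn about z gives the same grasp; the last joint's range is limited). The gripper opens to 88 mm and grips with 3 to 60 N. Pads are 20 mm wide; open, the fingers measure 115 mm over their backs; the gripper's body (75 mm by 178 mm) begins 61 mm behind the grasp point.
Start: joints at [61.61, 5.22, 70.514, -0, 104.267, -3.249], TCP at [0.255, 0.543, 0.405] pointing down, gripper open.
Joint ranges: [-164.24, 164.24], [-49.07, 125.15], [9.68, 141.18], [-86.29, 266.29], [3.28, 154.24], [-151.56, 151.56]. Speed limits (degrees/s): [147.25, 147.25, 172.46, 180, 180, 180].

## Interface

Orientations are given as [roll, pitch, yaw] about the fixed x, y, z axes, in that order (R = Rz(yaw) Ry(pitch) Rx(roll)).
In Python, from station import r gives the robot as it stands. The module is installed in compiled form; this text tells all that it offers. Calls block until the motion is done:
- r.reach(position, orientation): joint-space move of the TCP to a pose.
- r.servo_line(position, rotation=None, speed=0.15): straight line of the TCP; rotation=None keeps the orientation; speed is the mean speed in m/s.
- r.move_joints(angles): joint-space move.
- r.let_go() and r.grab(squeeze=None): open the fingers fully, or close them until they stop; squeeze is the grip in N (None keeps the last).
- r.wait(seconds).
- r.inverse_kinematics(position, orientation): joint angles nearest the present ones, or None.
- r.sense(): the state.
- r.snapshot(name): name is "scene" or "top" or "wrist"; returns a dict with "frame" (384x512x3 uint8, red, green, blue), "fx", "fy", "cx", "cy" (pixels), "R" (3x3) and "t" (3): a world point X has camera coordinates R X + t. Camera axes: x right, y down, z forward; pixel columns grow to the right and rows downward; lengths in m; the calibration is good to about 2 mm. A picture is of the moment at which its call begins. There is no depth.
A pose or a line that the arm cannot do raises r.IKError and nothing moves.
- r.hand_in(): hands the job in; it is judged then, once.
The state is a dict: "clock": time; "joints": joint angles; "joint_vel": joint speeds; "joint_torque": joint torques, N m; "tcp_pos": TCP position; "orientation": TCP orientation; "contact_force": force on the tool from outside, world axes, zero at the start; "torque": the same for the moment, N m; "opening": finger opening in m; "gripper_force": force on a finger pad.
Only numpy, scipy, OpenCV 4.12 (cv2) and the standard library are available. Lean on these libraries where they do the work, as an engineer would, in place of code of your own. Each camera call takes 0.05 s, during which the arm holds its last target. There are 200 camera calls.

## Task

Switch the candling lamp on by pushing its plunger switch fully in, then draw the slim, slope-shouldered bottle up out of the wooden case and tip it about thirty degrees neck-down, holding its neck straight over the lamp's lens, a hand's breadth above it, to look for crystals. Finish with the bottle still held there, still, in the gripper and touching neither lamp nor case; leave the other bottles and everything else on the table as they are.

Things in the scene. Friction and masses are not known exactly. Their poses are not given: they have to be found in the camera images.
- flute: The bottle to candle: green glass, slim, long sloping shoulders, longest of the three (280 mm), full, about 0.65 kg. 58 mm across up to 115 mm from the base, tapering to a 29 mm neck from 203 mm on. Origin on its axis at the balance point, 105 mm from the base: grip here. +x along the axis to the mouth. Lies level in any of the case's places, mouth towards the robot, axis 60 mm above the table.
- flute_neck (a point): Middle of that bottle's neck, on its axis: 130 mm along +x from the bottle's origin and 45 mm short of the mouth. Axes as the bottle's (roll about x is arbitrary).
- square_a: A neighbour in the case, to be left lying: same glass, label, foil and 58 mm width, but square-shouldered (full width up to 150 mm from the base, 29 mm neck from 190 mm) and 240 mm long. Origin on its axis 105 mm from the base, +x towards the mouth.
- square_b: The other square-shouldered neighbour, the same as square_a.
- case: Open pine case, fixed, 322 x 354 mm (x, y), walls 9 thick and 98 high, floor 9. Origin under its centre; +x to the bottles' base end, away from the robot. Slats across it at x = +90 and -75, 12 thick, 75 high, have V notches at y = -100, 0, 100 that hold the bottles along x; straight up is the way out. Balance points at x = +35, where 42 mm is free between bottles, 39 mm to the side walls.
- lamp_lens (a point): Centre of the candling lamp's flat round white lens, 60 mm across, looking straight up, 100 mm above the table, on top of a finned dark metal drum of 92 mm diameter. z up; y points from the switch to the lens. The lamp is fixed; its glow is not shown.
- lamp: The lamp as a whole, origin on the table under the lens: a grey base 116 x 190 mm (x, y), 35 mm high, reaching from y = -135 to +55 mm, with the drum at x = y = 0 and the switch at y = -95 mm.
- lamp_switch (a joint): Travel of the plunger switch: 0 out, 0.008 m fully pushed in (straight down). A spring returns it: 2.4 N starts it, 8 N brings it to its stop; one full push switches the lamp on.
- switch_top (a point): Centre of the switch's flat steel head, 34 mm diameter, on a black collar beside the lens drum; its top 63 mm above the table when out, 55 mm when in.
- glass: Stemmed tasting glass, 68 mm wide and 160 mm tall, standing; origin under its foot. Leave alone.
- corkscrew: Folded waiter's corkscrew, 118 mm long, lying; origin under its middle. Leave alone.
- bung: Rubber barrel bung, 66 mm wide, 50 mm tall; origin under its middle. Leave alone.
- cork_dish: White dish of corks, 132 mm wide, 40 mm tall; origin under its middle. Leave alone.
There are look-alikes about, which are no part of the job. Of the things like the lamp, leave any that is purple; of the rest the larger one is meant.

How it is judged:
By the outcome, as a careful person would: the job done as asked, in the order asked, and still so for the second after the job is handed in, while the arm keeps its last pose, push and grip.
It also fails if it takes over 46 s, if anything falls off the work surface, if the arm or the gripper's body presses on something with over 40 N, if the wrist force passes 120 N, or if a joint passes its speed limit or range.

## Working session

There is one attempt and no reset: what is moved stays moved. The work goes in short steps, each a Python script; the robot and the scene stay as the last script left them, time stands still between calls to the robot, and variables do not carry over. Pictures are saved under pics/ and viewed, at most 10 in all, crops included, and the job is handed in when it is done.

```bash
mkdir -p pics; cat > h.py <<'E'
import numpy as np, cv2, pickle
from station import r
def snap(n,f):
    s=r.snapshot(n); cv2.imwrite(f'pics/{f}.png',s['frame'][:,:,::-1]); pickle.dump(s,open(f'pics/{f}.pkl','wb')); return s
def load(f): return pickle.load(open(f'pics/{f}.pkl','rb'))
def ray(s,u,v):
    R=np.array(s['R']);t=np.array(s['t'])
    d=R.T@np.array([(u-s['cx'])/s['fx'],(v-s['cy'])/s['fy'],1.]); return -R.T@t,d/np.linalg.norm(d)
def onz(s,u,v,z):
    o,d=ray(s,u,v); return o+d*(z-o[2])/d[2]
def tri(*obs):
    A=np.zeros((3,3));b=np.zeros(3);L=[]
    for s,u,v in obs:
        o,d=ray(s,u,v);P=np.eye(3)-np.outer(d,d);A+=P;b+=P@o;L.append((P,o))
    X=np.linalg.solve(A,b); return X,[np.linalg.norm(P@(X-o)) for P,o in L]
def proj(s,X):
    c=np.array(s['R'])@X+np.array(s['t']); return s['fx']*c[0]/c[2]+s['cx'],s['fy']*c[1]/c[2]+s['cy']
E
python3 - <<'E'
from h import *
a=snap('scene','s0');b=snap('top','t0')
for s in(a,b): o,d=ray(s,256,192);print(o,d,s['fx'])
im=np.vstack([a['frame'],b['frame']])[:,:,::-1]
cv2.imwrite('pics/both.png',cv2.resize(np.hstack([a['frame'],b['frame']])[:,:,::-1],(800,300)))
print(r.sense())
E
```

```text
[1.12055252 0.21062875 0.89460656] [-0.58777337 -0.1128858  -0.80111126] 396.1631231989986
[0.38854335 0.08893706 1.06228792] [ 0.14547977  0.01025875 -0.98930804] 365.76839999574884
{'clock': 0.1, 'joints': array([ 6.16100406e+01,  5.25757420e+00,  7.05748969e+01, -6.12152604e-04,
        1.04266038e+02, -3.25035868e+00]), 'joint_vel': array([-0.01666416, -0.04013278, -0.18225366, -0.00115287, -0.0283797 ,
       -0.10419742]), 'joint_torque': array([ 2.04940545e-03, -4.47854662e+01, -4.07569098e+01,  7.00395321e-02,
        2.84614210e-02, -1.40579591e-04]), 'tcp_pos': array([0.25493746, 0.54319905, 0.40363325]), 'orientation': array([-1.79901616e+02, -4.99279516e-03,  1.54860245e+02]), 'contact_force': array([ 0.19611077, -0.44732101,  0.15359129]), 'torque': array([-0.00612264,  0.0218966 ,  0.00851113]), 'gripper_force': 0.0, 'opening': 0.08778336070523156}
```

View pics/t0.png

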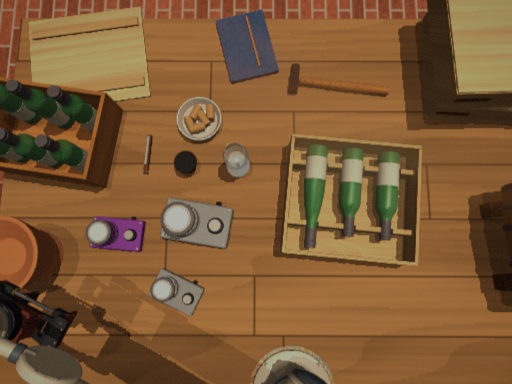

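View pics/s0.png

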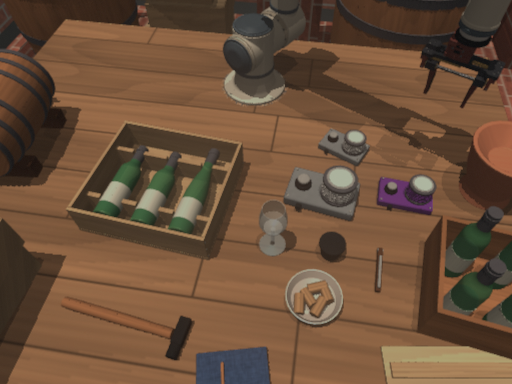

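Top view: the case holds three green bottles at (315,195), (351,192) and (387,195). The left one is the longest and has sloping shoulders; its mouth is at (310,245), and it appears at (197,192) in the scene view. The dark crate at left (40,130) holds more green bottles, standing.

Lamps in the top view: large grey (197,222), small grey (177,290), purple (116,234). My choice is the left bottle in the pine case and the large grey lamp, with lens (179,220) and switch (215,226). I'll check both in one close crop.

```bash
python3 - <<'E'
from h import *
a=load('s0');b=load('t0')
def crop(s,u,v,w,h): return cv2.resize(s['frame'][v:v+h,u:u+w,::-1],(400,300),interpolation=cv2.INTER_CUBIC)
cv2.imwrite('pics/crop1.png',np.vstack([np.hstack([crop(b,270,130,180,135),crop(b,150,190,100,75)]),np.hstack([crop(a,70,120,180,135),crop(a,280,150,100,75)])]))
for n,s,roi in(('t',b,(150,190,100,75)),('s',a,(280,150,100,75))):
    u,v,w,h=roi; f=s['frame'][v:v+h,u:u+w].astype(int)
    m=((f.min(2)>170)).astype(np.uint8)
    k,l,st,c=cv2.connectedComponentsWithStats(m)
    for i in range(1,k):
        if st[i,4]>20: print(n,'white',st[i],c[i]+[u,v])
for n,s,roi in(('t',b,(285,135,140,130)),('s',a,(75,125,170,135))):
    u,v,w,h=roi; f=s['frame'][v:v+h,u:u+w]
    hsv=cv2.cvtColor(f,cv2.COLOR_RGB2HSV)
    m=((hsv[...,0]>35)&(hsv[...,0]<90)&(hsv[...,1]>60)).astype(np.uint8)
    k,l,st,c=cv2.connectedComponentsWithStats(m)
    for i in range(1,k):
        if st[i,4]>60: print(n,'green',st[i]+[u,v,0,0,0],c[i]+[u,v])
E
```

```text
t white [ 17  18  21  21 324] [177.38580247 218.13580247]
t green [311 145  16  12 141] [319.04255319 150.35460993]
t green [346 148  17  12 172] [354.29651163 153.63953488]
t green [381 152  18  11 163] [390.50920245 157.2208589 ]
t green [305 178  20  51 777] [313.16602317 199.48262548]
t green [340 181  21  37 644] [349.75310559 197.66770186]
t green [376 185  22  36 675] [386.28296296 201.15259259]
s green [112 159  29  32 531] [128.36346516 173.14877589]
s green [183 162  30  43 590] [199.86271186 183.53898305]
s green [147 166  27  32 504] [162.8234127  180.20634921]
s green [ 93 201  27  16 287] [106.51567944 208.40766551]
s green [130 209  26  16 284] [143.16197183 216.51760563]
s green [168 217  26  17 288] [180.82291667 224.72569444]
```

View pics/crop1.png

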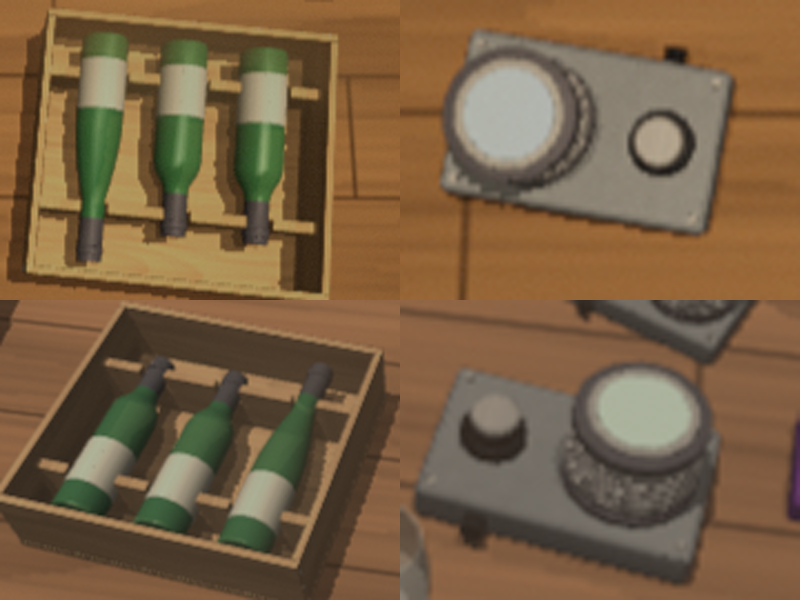

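The crop confirms it: the left bottle is slim with sloping shoulders, and the large grey lamp has its lens at top (177,218) / scene (339,178) and its switch at top (215,225) / scene (304,179). Next I'll triangulate.

```bash
python3 - <<'E'
from h import *
a=load('s0');b=load('t0')
f=a['frame'].astype(int)[150:225,280:380]
for n,s,roi,th,in_ in(('lens s',a,(320,160,40,35),150,0),('lens t',b,(160,200,40,40),150,0)):
    u,v,w,h=roi; m=(s['frame'][v:v+h,u:u+w].min(2)>th).astype(np.uint8)
    c=max(cv2.findContours(m,0,1)[0],key=cv2.contourArea); e=cv2.fitEllipse(c); print(n,e[0][0]+u,e[0][1]+v,e[1])
print('lens',tri((a,339.2,178.2),(b,177.4,218.1)))
print('sw',tri((a,303.7,179.3),(b,215.0,225.0)))
# axis from planes
def plane(s,p,q):
    o,d=ray(s,*p);_,e=ray(s,*q);n=np.cross(d,e);n/=np.linalg.norm(n);return n,n@o
n1,c1=plane(b,(313.17,199.48),(319.04,150.35));n2,c2=plane(a,(199.86,183.54),(180.82,224.72))
d=np.cross(n1,n2);d/=np.linalg.norm(d);print('axis dir',d)
p=np.linalg.lstsq(np.array([n1,n2,d]),np.array([c1,c2,0]),rcond=None)[0]
def near(s,u,v):
    o,e=ray(s,u,v);A=np.stack([d,-e],1);x=np.linalg.lstsq(A,o-p,rcond=None)[0];return p+d*x[0]
print('mouth t',near(b,310,247),'mouth s',near(a,213.5,149.5))
print('label t',near(b,315.9,178.6))
for c in ((291,136),(421,147),(416,265),(282,256)): print('case',onz(b,*c,.098))
E
```

```text
lens s 340.5317630767822 177.50504875183105 (15.317377090454102, 21.54633903503418)
lens t 176.65715789794922 218.01799201965332 (21.455184936523438, 22.42787742614746)
lens (array([0.46007416, 0.30413031, 0.09974933]), [np.float64(0.001543317112227344), np.float64(0.0015433171122274222)])
sw (array([0.44440257, 0.21208363, 0.05758381]), [np.float64(0.000766911414247372), np.float64(0.0007669114142473393)])
axis dir [-0.98287558  0.14874058  0.1087742 ]
mouth t [ 0.38687389 -0.0378164   0.08355666] mouth s [ 0.39965498 -0.03975059  0.08214218]
label t [ 0.57368921 -0.06608755  0.06288193]
case [0.68494581 0.00423748 0.098     ]
case [ 0.65494565 -0.34734547  0.098     ]
case [ 0.34120719 -0.31496064  0.098     ]
case [0.36265649 0.0306707  0.098     ]
```

```bash
python3 - <<'E'
from h import *
r.reach([.444,.212,.40],[180,0,170]); s=snap('wrist','w1'); print(ray(s,256,192),s['fx'],proj(s,[.444,.212,.063]),proj(s,[.46,.304,.1]))
r.servo_line([.444,.26,.40],speed=.1); s=snap('wrist','w2'); print(proj(s,[.444,.212,.063]),proj(s,[.46,.304,.1]),r.sense()['clock'])
im=np.hstack([load(f)['frame'] for f in('w1','w2')])[:,:,::-1]
cv2.imwrite('pics/w12.png',cv2.resize(im,(800,300)))
E
```

```text
(array([0.36541084, 0.22608384, 0.38048013]), array([ 0.29224163, -0.05428182, -0.95480276])) 306.49931865980193 (np.float64(256.64385219365465), np.float64(175.00389159349552)) (np.float64(354.7442417373312), np.float64(184.41128928207783))
(np.float64(213.169733893666), np.float64(182.40654896455968)) (np.float64(305.28346929937743), np.float64(192.67591189407605)) 2.2583
```

View pics/w12.png

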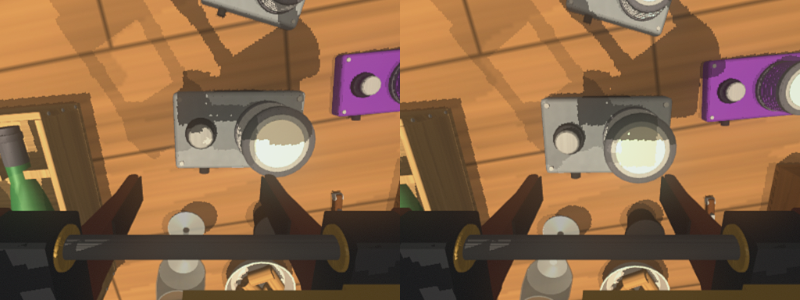

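w1 shows the switch at about (257,170) and the lens at about (357,189). w2 shows them at about (215,176) and (307,192). I'll refine these in a zoom.

```bash
python3 - <<'E'
from h import *
def crop(s,u,v): return cv2.resize(s['frame'][v:v+75,u:u+100,::-1],(400,300),interpolation=cv2.INTER_CUBIC)
a,b=load('w1'),load('w2')
cv2.imwrite('pics/c2.png',np.vstack([np.hstack([crop(a,215,135),crop(a,310,150)]),np.hstack([crop(b,170,140),crop(b,260,155)])]))
E
```

```text
(no output)
```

View pics/c2.png

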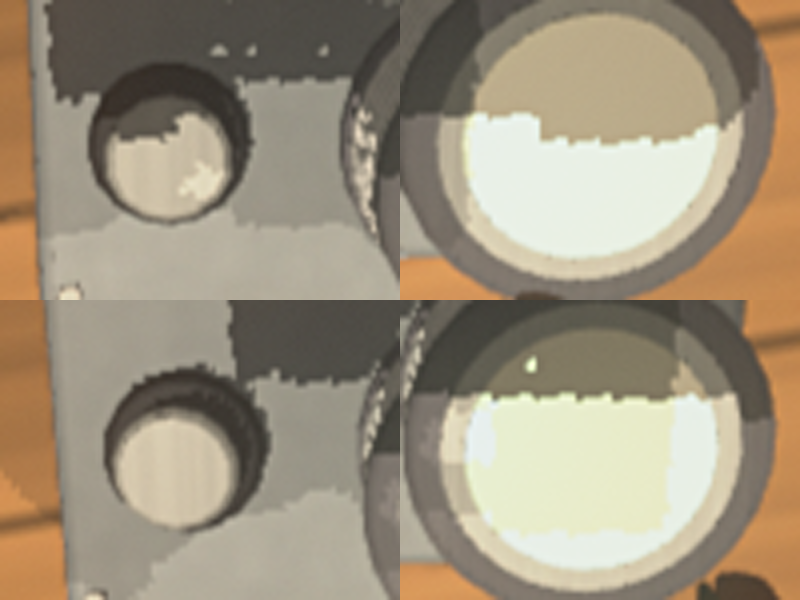

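```bash
python3 - <<'E'
from h import *
a,b,c,d=load('s0'),load('t0'),load('w1'),load('w2')
S=tri((a,303.7,179.3),(b,215.,225.),(c,256.9,174.1),(d,213.5,181.7));L=tri((a,340,177.8),(b,176.9,218.),(c,357.5,183.4),(d,307.5,191.7))
print(S,L,L[0]-S[0],np.linalg.norm((L[0]-S[0])[:2]))
s=S[0]
r.grab(10)
r.reach([s[0],s[1],.265],[180,0,170]); print(r.sense()['contact_force'],r.sense()['opening'])
z=.249; f0=r.sense()['contact_force'][2]
r.servo_line([s[0],s[1],z],speed=.05)
while z>.230:
    z-=.0015; r.servo_line([s[0],s[1],z],speed=.02); q=r.sense(); f=q['contact_force'][2]-f0
    print(round(z,4),round(q['tcp_pos'][2]-.182,4),round(f,1))
    if f>14: break
w=snap('wrist','w3')
cv2.imwrite('pics/w3c.png',cv2.resize(w['frame'][100:300,130:400,::-1],(810*2//3,400)))
r.servo_line([s[0],s[1],.40],speed=.3); snap('wrist','w4'); print(r.sense()['clock'])
E
```

```text
(array([0.44445213, 0.21197296, 0.05783003]), [np.float64(0.0008653260130298284), np.float64(0.0006809098412181643), np.float64(0.0002691818271147287), np.float64(0.0004532564719786901)]) (array([0.4594977 , 0.30596043, 0.10069448]), [np.float64(0.0014895092227711567), np.float64(0.001023093169107863), np.float64(0.0005726198002864481), np.float64(0.0003701622169011009)]) [0.01504556 0.09398747 0.04286445] 0.0951841035143556
[-0.41568777 -0.44344642  0.09952335] 0.0006053591053502987
0.2475 0.0656 0.2
0.246 0.0639 0.1
0.2445 0.0629 2.1
0.243 0.0613 3.4
0.2415 0.0597 5.2
0.24 0.0583 5.8
0.2385 0.0571 5.8
0.237 0.0557 7.1
0.2355 0.0552 12.5
0.234 0.0551 18.9
7.9917
```

The switch travelled from 0.063 to its stop at 0.055 m with 19 N. Next I'll measure the bottle from two wrist positions.

```bash
python3 - <<'E'
from h import *
r.let_go()
r.reach([.50,-.055,.42],[180,0,174.6]); s=snap('wrist','w5')
r.servo_line([.50,-.125,.42],speed=.15); s2=snap('wrist','w6'); print(r.sense()['clock'])
im=np.hstack([x['frame'][:288,:] for x in(s,s2)])[:,:,::-1]
cv2.imwrite('pics/w56.png',np.vstack([cv2.resize(x['frame'][:192,64:448,::-1],(600,300)) for x in (s,s2)]))
E
```

```text
11.1417
```

View pics/w56.png

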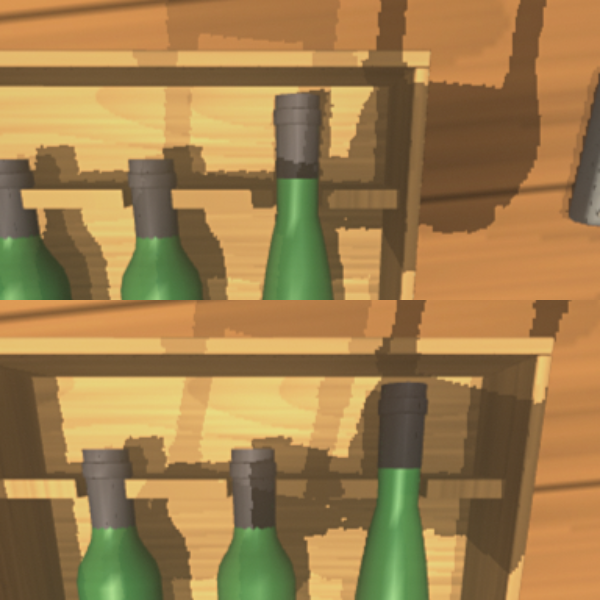

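The view shows the flute's neck, with the foil/green edge at (255,114) in w5 and (320,109) in w6. The two square-shouldered neighbours lie to the left. I'll fit the axis from the green outline's midlines.

```bash
python3 - <<'E'
from h import *
def mid(s,u0,rows):
    hsv=cv2.cvtColor(s['frame'],cv2.COLOR_RGB2HSV); m=(hsv[...,0]>38)&(hsv[...,0]<90)&(hsv[...,1]>70)
    P=[];u=u0
    for v in rows:
        if not m[v,int(u)]: continue
        l=r_=int(u)
        while l>0 and m[v,l-1]: l-=1
        while r_<511 and m[v,r_+1]: r_+=1
        u=(l+r_)/2; P.append((u,v,r_-l+1))
    return np.array(P)
pl=[];S=[]
for f,u0 in(('w5',255),('w6',320)):
    s=load(f);P=mid(s,u0,range(117,300)); print(f,len(P),P[::12].tolist())
    P=P[P[:,1]<215]
    k=np.polyfit(P[:,1],P[:,0],1); print(np.abs(np.polyval(k,P[:,1])-P[:,0]).max())
    n=np.cross(ray(s,np.polyval(k,115),115)[1],ray(s,np.polyval(k,210),210)[1]);n/=np.linalg.norm(n);pl.append((n,n@ray(s,0,0)[0]));S.append((s,k))
N=np.array([p[0] for p in pl]);C=np.array([p[1] for p in pl]);d=np.cross(*N);d/=np.linalg.norm(d)
if d[0]>0:d=-d
p=np.linalg.lstsq(np.vstack([N,[[1,0,0]]]),np.r_[C,.555],rcond=None)[0]
print('dir',d,'yaw',np.degrees(np.arctan2(d[1],d[0])),'p at x=.555',p)
for (s,k),v in zip(S,(60.5,54)):  # mouth rim pixel
    o,e=ray(s,np.polyval(k,v),v);x=np.linalg.lstsq(np.stack([d,-e],1),o-p,rcond=None)[0];M=p+d*x[0];print('mouth',M,'origin',M-.175*d)
    print(v)
# case rim corners for check
for f,c in(('w5',(64+429/1.5625,52/1.5625)),('w6',(64+552/1.5625,39/1.5625))): print('case corner',onz(load(f),*c,.098))
t=load('t0')
for o in ((310,247.5),(318.8,145)): print('top ends',onz(t,*o,.06))
E
```

```text
w5 134 [[253.5, 117.0, 26.0], [253.5, 129.0, 26.0], [254.0, 141.0, 27.0], [254.0, 153.0, 33.0], [254.0, 165.0, 37.0], [254.0, 177.0, 41.0], [254.0, 189.0, 43.0], [254.5, 201.0, 46.0], [254.0, 213.0, 47.0], [254.0, 225.0, 47.0], [254.0, 237.0, 25.0], [254.5, 298.0, 42.0]]
0.5986681457962675
w6 133 [[318.5, 117.0, 26.0], [317.5, 129.0, 26.0], [317.0, 141.0, 31.0], [316.5, 153.0, 36.0], [316.0, 165.0, 39.0], [315.0, 177.0, 43.0], [314.5, 189.0, 46.0], [314.0, 201.0, 47.0], [313.5, 213.0, 48.0], [313.0, 225.0, 47.0], [309.0, 287.0, 45.0], [311.0, 299.0, 35.0]]
0.5440869881223307
dir [-0.99565931  0.09195812 -0.01436105] yaw 174.72318769800611 p at x=.555 [ 0.555      -0.06297272  0.06240513]
mouth [ 0.38489306 -0.04726181  0.05995156] origin [ 0.55913344 -0.06335448  0.06246475]
60.5
mouth [ 0.38525569 -0.0472953   0.05995679] origin [ 0.55949607 -0.06338798  0.06246998]
54
case corner [0.37351442 0.03042788 0.098     ]
case corner [0.37332368 0.02999973 0.098     ]
top ends [ 0.38460376 -0.04750013  0.06      ]
top ends [ 0.67053687 -0.07724942  0.06      ]
```

The flute's origin is at about (0.560, -0.0635, 0.061) with yaw 174.7°. The case corner and the top view both agree, so I'll grasp it.

```bash
python3 - <<'E'
from h import *
r.reach([.560,-.0635,.40],[180,0,174.7])
r.servo_line([.560,-.0635,.30],speed=.2);r.servo_line([.560,-.0635,.224],speed=.06)
q=r.sense();print(q['tcp_pos'],q['contact_force'],q['clock'])
r.grab(45);q=r.sense();print(q['opening'],q['gripper_force'],q['contact_force'],q['tcp_pos'])
if .05<q['opening']<.062:
    r.servo_line([.560,-.0635,.244],speed=.04);q=r.sense();print(q['opening'],q['contact_force'],q['torque'])
    r.servo_line([.560,-.0635,.48],speed=.15);q=r.sense();print(q['opening'],q['contact_force'],q['torque'],q['clock'])
    snap('scene','s7');snap('top','t7');w=snap('wrist','w7')
E
```

```text
[ 0.56016947 -0.06355104  0.22458066] [-0.19613908  0.66958889  1.0287982 ] 13.65
0.05704936631364009 45.000118017196655 [-0.14547021  0.45804267  0.17736922] [ 0.56001216 -0.06346907  0.22406705]
0.05736957073319007 [ 0.00823448  0.09933312 -7.44681196] [-0.01729529 -0.00864517 -0.02619211]
0.05761455758406904 [-0.62918242  0.16837999 -7.08588871] [ 0.07757897 -0.02817128 -0.01844508] 16.6167
```

```bash
cat >> h.py <<'E'
from scipy.spatial.transform import Rotation as Ro
def pose(neck,yaw,tilt,dn=.130,slip=0):
    """TCP pose putting the neck point at neck; mouth heading yaw, tilt neck-down, slip: bottle pitch rel. to tool"""
    c,s=np.cos,np.sin; y,t=np.radians(yaw),np.radians(tilt)
    b=np.array([c(y)*c(t),s(y)*c(t),-s(t)]); o=neck-dn*b
    t=np.radians(tilt-slip); x=np.array([c(y)*c(t),s(y)*c(t),-s(t)])
    Y=np.array([s(y),-c(y),0]); Z=np.cross(x,Y)
    return o-.163*Z, Ro.from_matrix(np.stack([x,Y,Z],1)).as_euler('xyz',degrees=True)
E
python3 - <<'E'
from h import *
N=np.array([.4595,.3055,.195]);yaw=-146.4
p1,o1=pose(N+[0,0,.10],yaw,30);p2,o2=pose(N,yaw,30);p0,o0=pose(np.array([*N[:2],.33]),yaw,0)
print(p0,o0,p2,o2,r.inverse_kinematics(p0,o0),r.inverse_kinematics(p1,o1),r.inverse_kinematics(p2,o2),r.sense()['joints'])
r.reach(p0,o0); r.servo_line(p1,o1,speed=.12); r.servo_line(p2,speed=.08); r.wait(.3)
q=r.sense();print(q['tcp_pos']-p2,q['orientation'],q['opening'],q['contact_force'],q['torque'],q['clock'])
a=snap('scene','s8');b=snap('top','t8');w=snap('wrist','w8')
for s in(a,b):print(proj(s,N))
cv2.imwrite('pics/f8.png',np.vstack([np.hstack([cv2.resize(s['frame'][v:v+150,u:u+200,::-1],(400,300)) for s,u,v in((a,270,80),(b,100,110))]),np.hstack([cv2.resize(s['frame'][:,:,::-1],(400,300)) for s in(a,w)])]))
E
```

```text
[0.56777976 0.3774409  0.493     ] [-180.     0.  -146.4] [0.48538994 0.32270124 0.40116214] [-180.    30.  -146.4] [ 3.07561646e+01  2.14183835e+01  4.27352951e+01 -2.54444375e-14
  1.15846321e+02 -9.28438354e+01] [ 29.71459141  -8.62041455  76.50438998   1.95983106  82.17760265
 -93.63299247] [ 29.71459141 -10.57056673  88.44177189   2.03928642  72.19642108
 -93.98991207] [-9.92924847e+00  1.25966962e+00  6.70037755e+01 -3.59569732e-04
  1.11813295e+02 -9.46271084e+01]
[1.08924852e-05 1.00325681e-05 2.45189868e-04] [-179.99745104   30.01826037 -146.39731889] 0.05702017305665577 [ 3.41649373e-01 -4.23042289e-03 -7.47431779e+00] [-0.38137174  0.72802948  0.027024  ] 21.0583
(np.float64(346.55108743183234), np.float64(152.94142091773833))
(np.float64(168.57507512505802), np.float64(215.27223051215884))
```

View pics/f8.png

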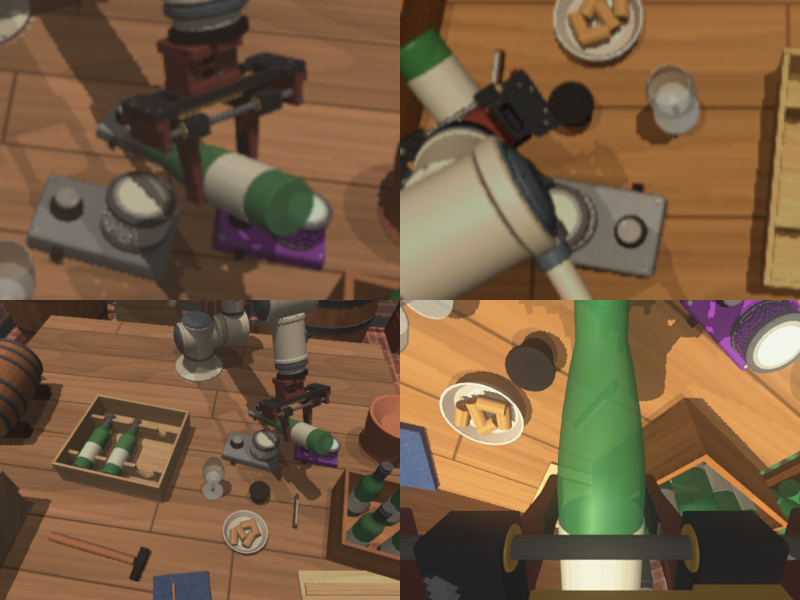

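The bottle is held neck-down above the large lamp. In the scene view its mouth is at about (324,146), and the arm hides the neck in the top view. I'll compare the seen mouth and foil edge with where they should project, using the scene and wrist views.

```bash
python3 - <<'E'
from h import *
N=np.array([.4595,.3055,.195]);y,t=np.radians(-146.4),np.radians(30)
b=np.array([np.cos(y)*np.cos(t),np.sin(y)*np.cos(t),-np.sin(t)])
a=load('s8')
for k in (-235,-130,0,45): print(k,proj(a,N+b*k/1000))
def foil(f,us):
    s=load(f);h=cv2.cvtColor(s['frame'],cv2.COLOR_RGB2HSV);return
# midline & label edge in wrist before/after tilting
for f in('w7','w8'):
    s=load(f);h=cv2.cvtColor(s['frame'],cv2.COLOR_RGB2HSV);m=(h[...,0]>38)&(h[...,0]<90)&(h[...,1]>70)
    for v in (5,60,120,180,240,270):
        x=np.flatnonzero(m[v,180:330])+180; print(f,v,(x.min(),x.max(),len(x)) if len(x) else None)
im=lambda s,u,v:cv2.resize(s['frame'][v:v+75,u:u+100,::-1],(400,300),interpolation=cv2.INTER_CUBIC)
c=a['frame'][125:200,310:410,::-1].copy()
c=cv2.resize(c,(800,600),interpolation=cv2.INTER_CUBIC)
for k in (-235,-130,0,45):
    u,v=proj(a,N+b*k/1000); cv2.circle(c,(int((u-310+.5)*8),int((v-125+.5)*8)),4,(0,0,255),-1)
cv2.imwrite('pics/f9.png',c)
E
```

```text
-235 (np.float64(414.9474652492737), np.float64(183.92487040686348))
-130 (np.float64(380.22717374963554), np.float64(168.19663402571965))
0 (np.float64(346.55108743183234), np.float64(152.94142091773833))
45 (np.float64(336.69935681107034), np.float64(148.47860274213883))
w7 5 (np.int64(223), np.int64(292), 70)
w7 60 (np.int64(223), np.int64(292), 70)
w7 120 (np.int64(180), np.int64(303), 113)
w7 180 (np.int64(204), np.int64(310), 107)
w7 240 (np.int64(180), np.int64(314), 119)
w7 270 (np.int64(196), np.int64(312), 112)
w8 5 (np.int64(224), np.int64(292), 69)
w8 60 (np.int64(223), np.int64(292), 70)
w8 120 (np.int64(212), np.int64(303), 92)
w8 180 (np.int64(205), np.int64(310), 106)
w8 240 (np.int64(201), np.int64(314), 114)
w8 270 (np.int64(202), np.int64(312), 111)
```

View pics/f9.png

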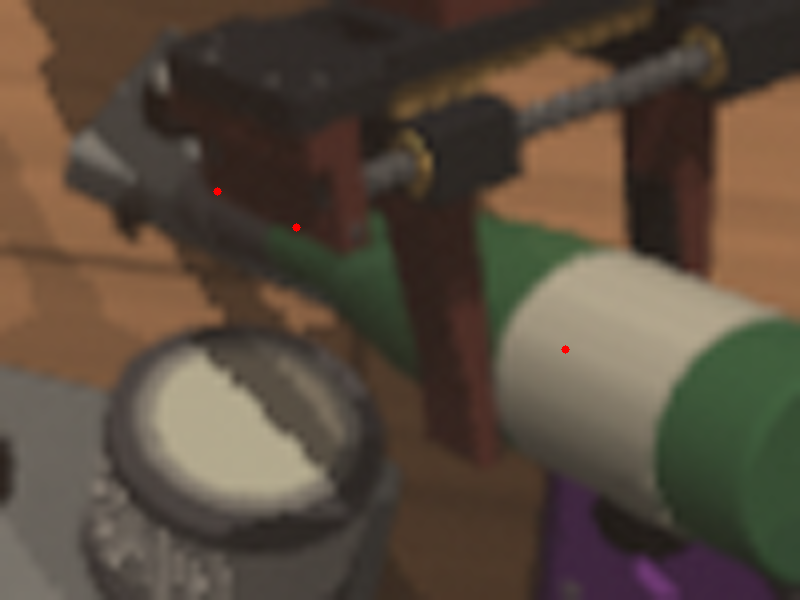

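The projected axis, drawn as dots, lies on the bottle's outline: the label is centred on it and the neck's lower edge is one neck radius below it. The wrist views before and after tipping match, so the bottle hasn't slipped. The neck is over the lens, 95 mm up, and I'm handing in.

```bash
python3 - <<'E'
from h import *
r.wait(.5);q=r.sense();print(np.abs(q['joint_vel']).max(),q['opening'],q['clock']);print(r.hand_in())
E
```

```text
0.08562389529093616 0.05675503726532632 21.7083
the job is handed in; nothing more can be done
None
```

The job is handed in at 21.7 s: I pushed the large grey lamp's switch to its stop, and the flute is held still, tipped 30° neck-down, with its neck about 95 mm above the lens by my measurement; no verdict came back.

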